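# Try the chest cover, free its bolt if caught, hold it open

## Task

Open the small wooden chest for me: tug its cover up by the bar handle to feel whether the hidden bolt has caught, before you touch the bolt. If it is caught, let the cover down and slide the bolt's thumb knob all the way to the right (seen from the robot); then lift the cover by its bar handle to about 60 degrees and finish still holding it there, as it falls shut when let go. Leave the loose things round the chest where they are.

Things in the scene. Friction and masses are not known exactly. Their poses are not given: they have to be found in the camera images.
- chest: wooden chest fixed to the bench, 170 mm deep (its x), 180 mm wide (its y), walls 85 mm tall; origin at the centre of its underside, x axis towards its back (hinge side, away from the robot), y axis to its left, z up. Its cover is 12 mm thick and overhangs 4 mm; the cover's top face is 97 mm above the bench when shut. Along the left wall lie loose things, 15 mm or more off it.
- cover_lid (a joint): the cover's hinge angle in rad: 0 shut, growing as the front edge rises, stop at 1.25. About 0.35 kg; it falls shut when let go. With the bolt caught it still rises about 0.07 rad of play (10 mm at the handle) and then stops hard (0.11 rad at most if hauled on); free, it just goes on up. The bolt cannot be forced: 10 N at the handle is tug enough.
- cover_handle (a point): middle of the steel bar of the cover's handle: round bar 10 mm thick along the chest's y, 64 mm long between the centres of its two posts, bar centre 38 mm above the cover's top face, 140 mm in front of the hinge line and centred across the chest. The point turns with the cover (its axes are the chest's when shut).
- cover_hinge (a point): point on the hinge line, at the middle of the chest's back edge, 85 mm above the bench, at the level of the cover's underside. The hinge line runs along the chest's y; the point turns with the cover.
- bolt (a joint): travel of the sliding bolt on the cover, in m: found somewhere from 0 to 0.003, grows to 0.024 (its stop) as the thumb knob is slid to the chest's right (-y). Friction about 2 N, it stays where it is left. Its tongue lies hidden under the cover and may or may not reach beneath the keeper inside the left wall: neither the knob's place nor this value tells. When it is at 0.02 or more the cover is free.
- bolt_knob (a point): centre of the gripping part of the bolt's upright round steel thumb knob on top of the cover, 14 to 16 mm thick; the point is 18 mm above the cover's top face and the knob's top 33 mm above it. 67 mm behind the handle bar. The point's axes are the chest's when the cover is shut.
- cup_mid (a point): freshly turned pale wooden cup, 66 mm across, 68 mm tall, standing to the right of the chest; point half-way up
- offcut_mid (a point): flat pale wood offcut, 88x64x18 mm, lying to the right of the chest; point half-way up
- block_mid (a point): sanding block, 123x102x31 mm, lying to the right of the chest; point half-way up
- scrap_mid (a point): small rough block of scrap wood, 32x47x22 mm, lying beside the chest's left wall; point half-way up
- wedge_mid (a point): wooden wedge, 88x43x26 mm, lying beside the chest's left wall, nearer the robot than the scrap; point half-way up

How it is judged:
On the way, in this order (a step that is already met when the one before it is completed fails the run):
1. the cover has been tugged up into its play while the bolt was still as found (value of joint cover_lid above 0.03 rad and value of joint bolt below 0.008 m), for 0.1 s.
2. the cover has been lifted clear of its catch (value of joint cover_lid above 0.2 rad), for 0.1 s.
At the end, for the whole second after the job is handed in: the cover stands open at more than 0.8 rad (46 degrees), at rest (under 0.1 rad/s), with the fingers on its bar handle (contact over 0.5 N, the grasp point within 50 mm of the middle of the bar); no loose bystander has been moved by more than 30 mm (value of joint cover_lid above 0.8 rad and velocity of joint cover_lid between -0.1 and 0.1 rad/s and contact force between the fingers and cover_lid above 0.5 N and distance between the grasp point and cover_handle below 0.05 m and not (distance of cup_mid from where it was at the start of the episode above 0.03 m) and not (distance of offcut_mid from where it was at the start of the episode above 0.03 m) and not (distance of block_mid from where it was at the start of the episode above 0.03 m) and not (distance of scrap_mid from where it was at the start of the episode above 0.03 m) and not (distance of wedge_mid from where it was at the start of the episode above 0.03 m)); the arm keeps its last pose, push and grip.
It fails at once if the cup was disturbed (moved more than 30 mm) (distance of cup_mid from where it was at the start of the episode above 0.03 m).
It fails at once if the offcut was disturbed (moved more than 30 mm) (distance of offcut_mid from where it was at the start of the episode above 0.03 m).
It fails at once if the block was disturbed (moved more than 30 mm) (distance of block_mid from where it was at the start of the episode above 0.03 m).
It fails at once if the scrap was disturbed (moved more than 30 mm) (distance of scrap_mid from where it was at the start of the episode above 0.03 m).
It fails at once if the wedge was disturbed (moved more than 30 mm) (distance of wedge_mid from where it was at the start of the episode above 0.03 m).
It also fails if it takes over 54 s, if anything falls off the work surface, if the arm or the gripper's body presses on something with over 40 N, if the wrist force passes 120 N, or if a joint passes its speed limit or range.

## Robot

A 7-joint arm with a two-finger parallel gripper is mounted at the origin on a cart in front of the work surface, level with it; the furniture and walls round the work are solid. World frame = base frame: x ahead of the robot, y to its left, z up, the work surface at z = 0. Lengths are in m, angles in rad, forces in N, time in s.
With the tool pointing down it reaches from about 0.4 to 0.85 m from the base axis. Payload 10.4 kg.
Tool frame: the origin (TCP) lies on the centre line of the jaws, within the pads' length; the fingertips stand 22 mm ahead of it and the grasp point (between the pads) lies 3 mm ahead of it; x points along the fingers, y is the direction in which the jaws open and shut, and the axes are right-handed (so a half turn about x gives the same grasp; the last joint's range is limited). The gripper opens to 87 mm and grips with 3 to 60 N. Pads are 19 mm wide; open, the fingers measure 117 mm over their backs; the gripper's body (75 mm by 190 mm) begins 51 mm behind the grasp point.
Start: joints at [-1.213, 0.332, -0.065, 1.46, 0.022, 1.35, -0.088], TCP at [0.232, 0.58, 0.245] pointing down, gripper open.
Joint ranges: [-2.6, 2.6], [-0.5, 2.12], [-1.47, 1.34], [0.16, 2.42], [-1.27, 4.41], [0.06, 2.06], [-2.6, 2.6]. Speed limits (rad/s): [2.22, 2.22, 2.79, 2.79, 3.14, 3.14, 3.14].

## Interface

Orientations are given as a unit quaternion [x, y, z, w].
In Python, from bench import * gives the robot as it stands.
- The arm moves only by the tool arm_command, never from a script. Its argument "targets" is one flat list of numbers, 7 for each row, row after row: the turn, a rotation vector about the tool's x, y, z in units of 45 degrees (1.0 is 45 degrees), then the shift along the tool's x, y, z in units of 25 mm (1.0 is 25 mm), then the opening, from 0 (shut) to 1 (fully open). In form: [wx, wy, wz, tx, ty, tz, fingers, wx, wy, wz, tx, ty, tz, fingers, ...]. A call has 1 to 12 rows; each row shifts and turns the pose as measured when the row begins, along the tool's axes as they then stand; what a row does not reach is not made up. A row lasts 1/12 s, in which the tool goes at most 41.7 mm and 7.16 degrees, less where a joint would pass 70% of its speed; a pose out of reach is approached as far as the arm can. A call with a number of a shift or a turn outside -1 to 1 is refused whole. A call with a gripper value outside its range is refused whole. The fingers move at their own pace and stop on an object; "newtons" is the grip in N (left out, the last holds). Time passes only in rows, so rows that do not move let the fingers close. It gives the time, the measured TCP pose, the force and the opening at its end, in the units of the state.
- read_state(): the state, without advancing time (a new reading comes with each control period).
- camera(name): name is "scene" or "top" or "wrist"; returns the picture (400x640x3 uint8, red, green, blue); there is no depth.
- calibration(name): a dict with "camera_matrix" (3x3 intrinsics, pixels), "R" (3x3) and "t" (3): a world point X has camera coordinates R X + t; the wrist camera has in their place "tool_from_camera" (4x4, takes a point from camera to tool coordinates, whose origin is the TCP and whose axes are the tool frame's). Camera axes: x right, y down, z forward; pixel columns grow to the right and rows downward; lengths in m; the calibration is good to about 2 mm. A picture is of the moment at which its call begins: read the wrist's pose just before it. calibration takes no time and is no camera call.
- close_job(): hands the job in, once; it reports no verdict.
The state is a dict: "time": time; "joint_positions": joint angles; "joint_vel": joint speeds; "joint_torque": joint torques, N m; "ee_pos": TCP position; "eef_rot": TCP orientation; "ft_force": force on the tool from outside, world axes, zero at the start; "torque": the same for the moment, N m; "width": finger opening in m.
Only numpy, scipy, OpenCV 4.12 (cv2) and the standard library are available. Lean on these libraries where they do the work, as an engineer would, in place of code of your own. Each camera call takes 0.05 s, during which the arm holds its last target.

## Working session

There is one attempt and no reset: what is moved stays moved. The work goes in short steps, Python scripts to look and compute and a tool call to move; the robot and the scene stay as the last step left them, time stands still between calls to the robot, and variables do not carry over. Pictures are saved under pics/ and viewed, and the job is handed in when it is done.

Besides the shell and the picture viewer there is one more tool, called after "Request:" as name(argument=value, ...), one argument or row to a line, values as JSON. arm_command: Moves the arm, as the interface text tells. Shifts and turns lie within -1 to 1; 1 stands for 25 mm of shift or 45 degrees of turn. Its arguments: {"type":"object","properties":{"targets":{"type":"array","items":{"type":"number","minimum":-1,"maximum":1}},"newtons":{"type":"number"}},"required":["targets"]}

```bash
ls; mkdir -p pics
python3 - <<'E'
from bench import *
import cv2
s=read_state();print({k:s[k] for k in('time','ee_pos','eef_rot','ft_force','width')})
for n in('scene','top'):
    im=camera(n);cv2.imwrite(f'pics/{n}0.png',im[:,:,::-1]);c=calibration(n);print(n,c)
print(calibration('wrist'))
E
```

```text
pics
{'time': 0.0, 'ee_pos': array([0.2321639 , 0.57991404, 0.24375109]), 'eef_rot': array([ 0.13332646,  0.69439474, -0.13429231,  0.69426622]), 'ft_force': array([ 0.50034114, -0.38986401,  0.19395452]), 'width': 0.08712440982686123}
scene {'camera_matrix': array([[517.43199181,   0.        , 315.36249214],
       [  0.        , 517.43199181, 198.93973248],
       [  0.        ,   0.        ,   1.        ]]), 'R': array([[-0.80224   , -0.59639902,  0.02681762],
       [-0.24882631,  0.29319795, -0.92310369],
       [ 0.54267527, -0.74722364, -0.38361489]]), 't': array([0.51984739, 0.20598204, 1.36018072])}
top {'camera_matrix': array([[486.37731663,   0.        , 325.09707988],
       [  0.        , 486.37731663, 197.99737711],
       [  0.        ,   0.        ,   1.        ]]), 'R': array([[ 0.00855805, -0.99993614, -0.00738043],
       [-0.98467555, -0.00714132, -0.17425   ],
       [ 0.17418616,  0.00875857, -0.98467379]]), 't': array([0.14766293, 0.53581393, 1.1558943 ])}
{'camera_matrix': array([[358.65424213,   0.        , 314.03847416],
       [  0.        , 358.65424213, 199.06824918],
       [  0.        ,   0.        ,   1.        ]]), 'tool_from_camera': array([[-5.21704466e-04, -2.96101603e-01,  9.55156306e-01,
        -1.41250460e-01],
       [ 9.99999852e-01, -6.17447109e-06,  5.44283814e-04,
        -1.12780767e-04],
       [-1.55265725e-04,  9.55156448e-01,  2.96101562e-01,
        -8.19004357e-02],
       [ 0.00000000e+00,  0.00000000e+00,  0.00000000e+00,
         1.00000000e+00]])}
```

View pics/scene0.png

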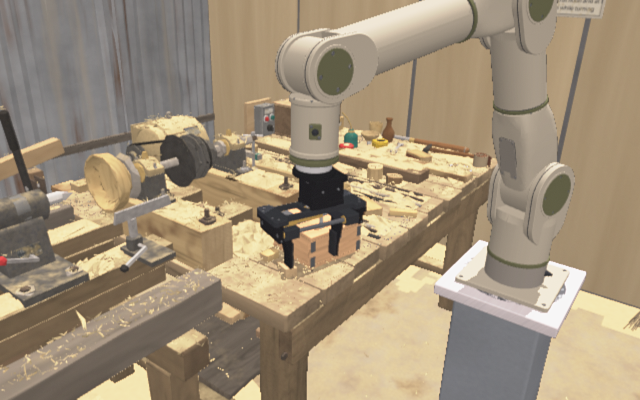

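View pics/top0.png

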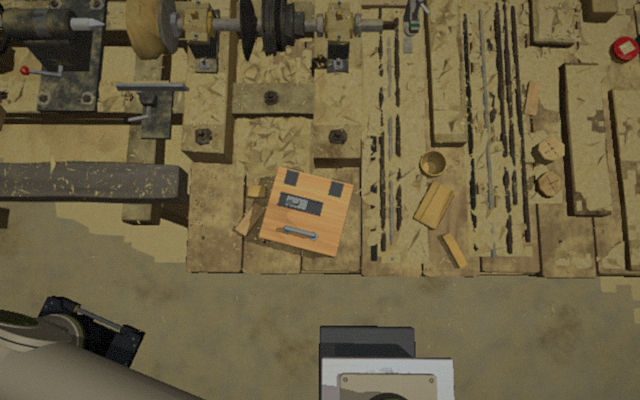

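The top view shows the chest at about (305,212), its handle near (298,233) and its knob near (300,202). The wedge and scrap are at its left. The cup (432,163), block (434,204) and offcut (455,250) are well to its right. I'll zoom in.

```bash
python3 - <<'E'
import cv2
im=cv2.imread('pics/top0.png')[150:270,220:370]
cv2.imwrite('pics/top0z.png',cv2.resize(im,None,fx=5,fy=5,interpolation=cv2.INTER_CUBIC))
E
cat > h.py <<'E'
import numpy as np,cv2
from bench import *
from scipy.spatial.transform import Rotation as Ro
def ray(n,u,v,z,s=None):
    c=calibration(n);K=c['camera_matrix'];d=np.linalg.inv(K)@[u,v,1]
    if n=='wrist':
        T=c['tool_from_camera'];R=Ro.from_quat(s['eef_rot']).as_matrix()
        d=R@T[:3,:3]@d;o=R@T[:3,3]+s['ee_pos']
    else:
        d=c['R'].T@d;o=-c['R'].T@c['t']
    return o+d*(z-o[2])/d[2]
E
```

```text
(no output)
```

View pics/top0z.png

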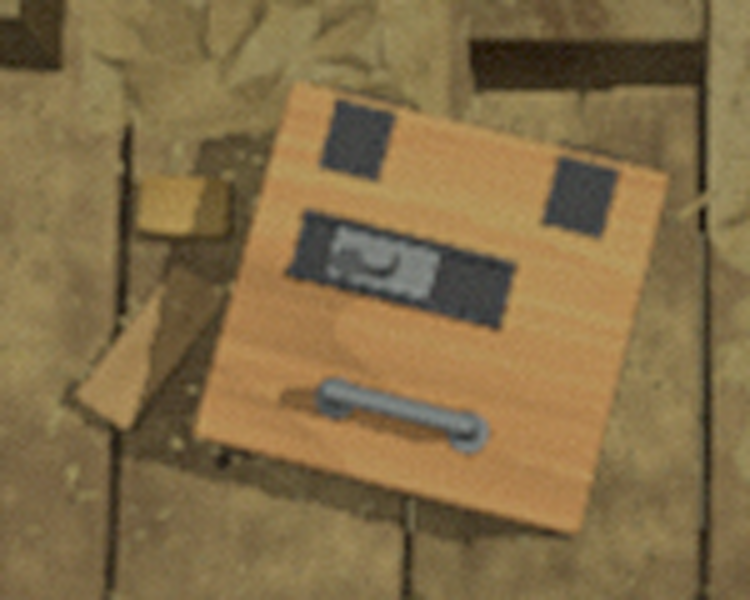

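The zoom shows the cover corners at (295,82), (668,175), (578,533) and (197,437). The bar runs from (330,391) to (472,430), and the knob is near (375,262).

Run:
```python
from h import *
import json
f=lambda u,v,z:ray('top',220+(u+.5)/5-.5,150+(v+.5)/5-.5,z)
C=[f(*p,.097) for p in((295,82),(668,175),(578,533),(197,437))]
for c in C:print(c)
print('sides',[np.linalg.norm(C[i]-C[(i+1)%4]) for i in range(4)])
ctr=np.mean(C,0);print('ctr',ctr)
ex=(C[0]+C[1]-C[2]-C[3]);ex/=np.linalg.norm(ex);ey=(C[0]+C[3]-C[1]-C[2]);print('yaw',np.degrees(np.arctan2(ex[1],ex[0])),np.degrees(np.arctan2(-ey[0],ey[1])))
a,b=f(330,391,.135),f(472,430,.135);m=(a+b)/2
print('bar',a,b,m,np.linalg.norm(a-b),np.degrees(np.arctan2(-(a-b)[0],(a-b)[1])))
for p in((345,262),(378,262),(395,255)):
    print('knob',p,f(*p,.115),f(*p,.13))
print('bar rel ctr',(m-ctr)@ex,(m-ctr)@np.cross([0,0,1],ex))
s=read_state();R=Ro.from_quat(s['eef_rot']).as_matrix();print(R,s['time'])
```

```text
[0.60309253 0.26375983 0.097     ]
[0.55877901 0.08479887 0.097     ]
[0.38883571 0.12682686 0.097     ]
[0.43207064 0.30535764 0.097     ]
sides [np.float64(0.18436571218592196), np.float64(0.1750630641640061), np.float64(0.1836913038338328), np.float64(0.17600814321614752)]
ctr [0.49569447 0.1951858  0.097     ]
yaw -13.78046118094823 -13.760702035947924
bar [0.44985704 0.24013731 0.135     ] [0.43263504 0.17547444 0.135     ] [0.44124604 0.20780587 0.135     ] 0.06691698796873968 -14.913679306211172
knob (345, 262) [0.51261074 0.23631123 0.115     ] [0.51009276 0.23503681 0.13      ]
knob (378, 262) [0.51272336 0.22091585 0.115     ] [0.51020387 0.21984806 0.13      ]
knob (395, 255) [0.51609227 0.21304591 0.115     ] [0.51352756 0.21208374 0.13      ]
bar rel ctr -0.05588729621132505 -0.0007129281899191066
[[-4.19630500e-04  3.71657796e-01  9.28369704e-01]
 [-1.23823702e-03  9.28368881e-01 -3.71658026e-01]
 [-9.99999145e-01 -1.30550078e-03  7.06285430e-05]] 0.1
```

Request:
arm_command(
  targets=[0, 0, 0, 0, -0.5, 0.65, 1, 0, 0, 0, 0, -0.5, 0.65, 1, 0, 0, 0, 0, -0.5, 0.65, 1, 0, 0, 0, 0, -0.5, 0.65, 1, 0, 0, 0, 0, -0.5, 0.65, 1, 0, 0, 0, 0, -0.5, 0.65, 1, 0, 0, 0, 0, -0.5, 0.65, 1, 0, 0, 0, 0, -0.5, 0.65, 1, 0, 0, 0, 0, -0.5, 0.65, 1, 0, 0, 0, 0, -0.5, 0.65, 1],
)

```text
time: 0.93
ee_pos: [0.3357, 0.3977, 0.2387]
eef_rot: [0.128, 0.697, -0.134, 0.693]
ft_force: [0.2, 0.3, 0.2]
width: 0.0869
```

Request:
arm_command(
  targets=[0.155, 0, 0, 0, 0, 0, 0.7, 0.155, 0, 0, 0, 0, 0, 0.7, 0.155, 0, 0, 0, 0, 0, 0.7, 0.155, 0, 0, 0, 0, 0, 0.7, 0.155, 0, 0, 0, 0, 0, 0.7, 0.155, 0, 0, 0, 0, 0, 0.7, 0.155, 0, 0, 0, 0, 0, 0.7, 0.155, 0, 0, 0, 0, 0, 0.7, 0.155, 0, 0, 0, 0, 0, 0.7, 0.155, 0, 0, 0, 0, 0, 0.7, 0.155, 0, 0, 0, 0, 0, 0.7, 0.155, 0, 0, 0, 0, 0, 0.7],
)

```text
time: 1.93
ee_pos: [0.3386, 0.3894, 0.2349]
eef_rot: [-0.563, -0.417, 0.576, -0.421]
ft_force: [0.7, 0.5, -0.3]
width: 0.0606
```

```bash
cat >> h.py <<'E'
def plan(target,yaw=-13.8,tilt=0):
    # remaining turn (units) & shift (units, tool axes) to TCP target, tool down with y along chest x
    s=read_state();R=Ro.from_quat(s['eef_rot']);y=np.radians(yaw);t=np.radians(tilt)
    ex=np.array([np.cos(y),np.sin(y),0]);x=np.array([0,0,-1.]);M=np.c_[x,ex,np.cross(x,ex)]
    w=(R.inv()*Ro.from_matrix(M)).as_rotvec()/(np.pi/4)
    d=R.inv().apply(np.array(target)-s['ee_pos'])/.025
    print('t',round(s['time'],2),'p',s['ee_pos'].round(4),'F',s['ft_force'].round(1),'w',round(s['width'],4));print('turn',w.round(3),'shift',d.round(2))
E
python3 - <<'E'
from h import *
plan([.441,.208,.22]);s=read_state()
cv2.imwrite('pics/w1.png',camera('wrist')[:,:,::-1])
E
```

```text
t 1.93 p [0.3386 0.3894 0.2349] F [ 0.7  0.5 -0.3] w 0.0606
turn [-0.078  0.022  0.007] shift [0.67 6.07 5.7 ]
```

View pics/w1.png

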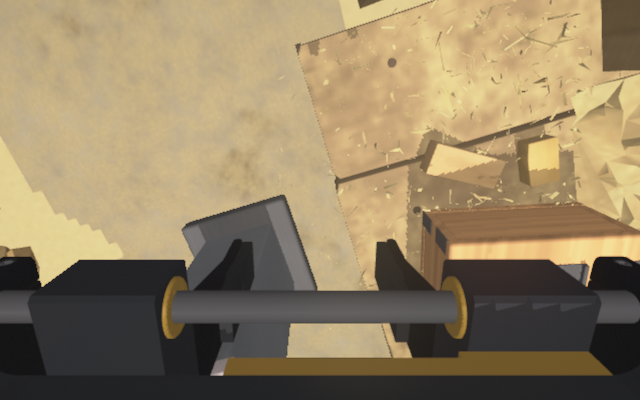

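The wrist view shows the chest's left side at right, with the wedge near (465,163) and the scrap near (540,160). Next I'll move over the bar.

Request:
arm_command(
  targets=[-0.04, 0.01, 0, 0.06, 0.62, 0.58, 0.6, -0.04, 0.01, 0, 0.06, 0.62, 0.58, 0.6, 0, 0, 0, 0.06, 0.62, 0.58, 0.6, 0, 0, 0, 0.06, 0.62, 0.58, 0.6, 0, 0, 0, 0.06, 0.62, 0.58, 0.6, 0, 0, 0, 0.06, 0.62, 0.58, 0.6, 0, 0, 0, 0.06, 0.62, 0.58, 0.6, 0, 0, 0, 0.06, 0.62, 0.58, 0.6, 0, 0, 0, 0.06, 0.62, 0.58, 0.6, 0, 0, 0, 0.06, 0.62, 0.58, 0.6],
)

```text
time: 2.82
ee_pos: [0.4543, 0.2076, 0.2166]
eef_rot: [-0.545, -0.448, 0.551, -0.445]
ft_force: [0.4, -0.4, -0.3]
width: 0.0523
```

Run:
```python
from h import *
plan([.441,.208,.22]);s=read_state()
cv2.imwrite('pics/w2.png',camera('wrist')[:,:,::-1])
```

```text
t 2.82 p [0.4543 0.2076 0.2166] F [ 0.4 -0.4 -0.3] w 0.0523
turn [0.047 0.004 0.012] shift [-0.13 -0.53  0.09]
```

View pics/w2.png

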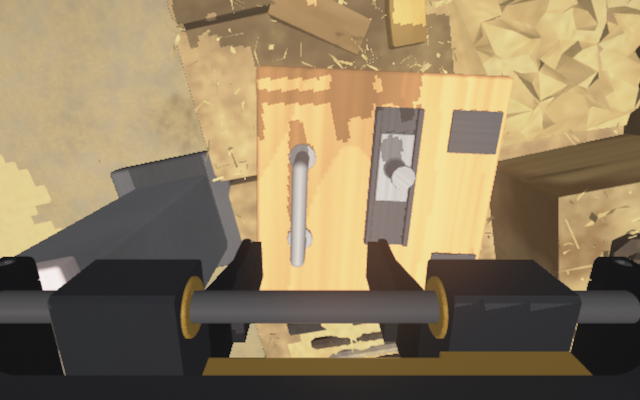

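The wrist view shows the bar from about (304,150) to (297,262). The knob top is at (403,177) and its base is near (391,162).

Run:
```python
from h import *
s=read_state()
a=ray('wrist',304,153,.135,s);b=ray('wrist',298,259,.135,s);m=(a+b)/2
print(a,b,m,np.linalg.norm(a-b),np.degrees(np.arctan2(-(a-b)[0],(a-b)[1])))
k=ray('wrist',403,177,.130,s);print('knob',k)
for q in(m,np.array([.4412,.2078,.135])):
  y=np.radians(-13.8);ex=np.array([np.cos(y),np.sin(y),0]);ey=np.array([-np.sin(y),np.cos(y),0])
  print((k-q)@ex,(k-q)@ey)
```

```text
[0.45844582 0.2463021  0.135     ] [0.43864612 0.17561123 0.135     ] [0.44854597 0.21095666 0.135     ] 0.07341135336501566 -15.64694564626242
knob [0.51771965 0.21686064 0.13      ]
0.06576863633645928 0.022233797423327373
0.07214958896010128 0.027051598562824946
```

Run:
```python
from h import *
s=read_state();print(s['ee_pos'],s['joint_vel'].round(3),s['time'])
cv2.imwrite('pics/w3.png',camera('wrist')[:,:,::-1])
im=cv2.imread('pics/w3.png')
cv2.imwrite('pics/w3z.png',cv2.resize(im[110:280,250:450],None,fx=3.5,fy=3.5,interpolation=cv2.INTER_CUBIC))
```

```text
[0.45663976 0.20324297 0.21638385] [-0.021 -0.012 -0.018  0.006  0.01   0.008 -0.113] 2.8667
```

View pics/w3z.png

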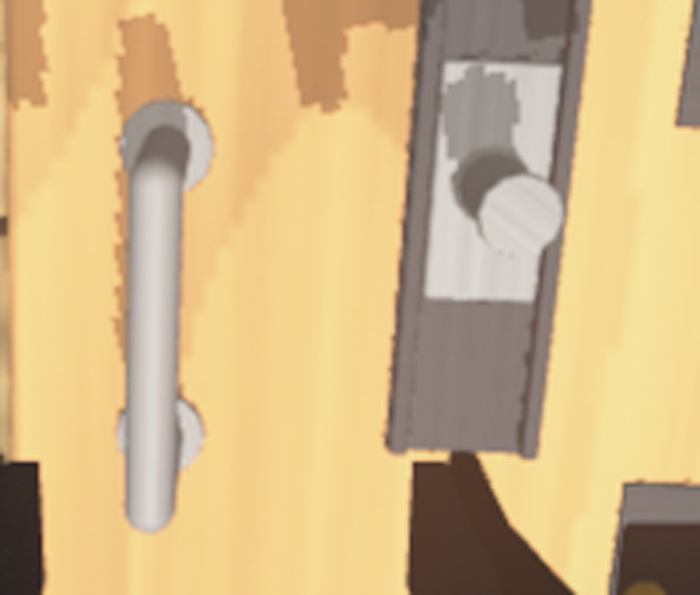

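In the zoom the bar axis runs from (160,140) to (150,528) and the knob top is centred at (521,216).

Run:
```python
from h import *
s=read_state();f=lambda x,y,z:ray('wrist',250+x/3.5-.4,110+y/3.5-.4,z,s)
a,b=f(160,140,.135),f(150,528,.135);m=(a+b)/2
print(m,np.linalg.norm(a-b),np.degrees(np.arctan2(-(a-b)[0],(a-b)[1])))
k=f(521,216,.13);y=np.radians(-13.8);ex=np.array([np.cos(y),np.sin(y),0]);ey=np.array([-np.sin(y),np.cos(y),0])
print('knob',k,(k-m)@ex,(k-m)@ey)
plan([.444,.207,.138])
```

```text
[0.44307125 0.21424358 0.135     ] 0.07661275206292087 -14.364955871968194
knob [0.51433416 0.22301662 0.13      ] 0.06711318897479962 0.025518391626794836
t 2.92 p [0.4556 0.2051 0.2165] F [ 0.1  0.1 -0.7] w 0.0521
turn [0.04  0.005 0.011] shift [ 3.14 -0.44  0.01]
```

Request:
arm_command(
  targets=[0.02, 0, 0.005, 0, -0.25, 0, 0.6, 0.02, 0, 0.005, 0, -0.25, 0, 0.6, 0, 0, 0, 0.4, 0, 0, 0.6, 0, 0, 0, 0.4, 0, 0, 0.6, 0, 0, 0, 0.4, 0, 0, 0.6, 0, 0, 0, 0.4, 0, 0, 0.6, 0, 0, 0, 0, 0, 0, 0.6],
)

```text
time: 3.5
ee_pos: [0.4419, 0.2085, 0.1711]
eef_rot: [-0.552, -0.439, 0.556, -0.44]
ft_force: [-0.2, 0.2, 0.2]
width: 0.0525
```

Run:
```python
from h import *
plan([.4425,.209,.138])
```

```text
t 3.5 p [0.4419 0.2085 0.1711] F [-0.2  0.2  0.2] w 0.0525
turn [0.016 0.007 0.003] shift [ 1.32  0.02 -0.03]
```

Request:
arm_command(
  targets=[0.015, 0.005, 0, 0.35, 0, 0, 0.6, 0, 0, 0, 0.35, 0, 0, 0.6, 0, 0, 0, 0.35, 0, 0, 0.6, 0, 0, 0, 0.25, 0, 0, 0.6, 0, 0, 0, 0, 0, 0, 0.6],
)

```text
time: 3.92
ee_pos: [0.4415, 0.208, 0.1338]
eef_rot: [-0.555, -0.437, 0.558, -0.436]
ft_force: [-0.5, -0.7, 0.2]
width: 0.0524
```

Request:
arm_command(
  targets=[0, 0, 0, 0, 0, 0, 0, 0, 0, 0, 0, 0, 0, 0, 0, 0, 0, 0, 0, 0, 0, 0, 0, 0, 0, 0, 0, 0, 0, 0, 0, 0, 0, 0, 0, 0, 0, 0, 0, 0, 0, 0],
  newtons=20,
)

```text
time: 4.42
ee_pos: [0.4422, 0.2084, 0.1348]
eef_rot: [-0.555, -0.437, 0.557, -0.436]
ft_force: [-0.4, 0.2, -0.2]
width: 0.0203
```

Run:
```python
from h import *
plan([.4425,.209,.138])
cv2.imwrite('pics/w4.png',camera('wrist')[:,:,::-1])
```

```text
t 4.42 p [0.4422 0.2084 0.1348] F [-0.4  0.2 -0.2] w 0.0203
turn [0.    0.002 0.003] shift [-0.13  0.   -0.03]
```

View pics/w4.png

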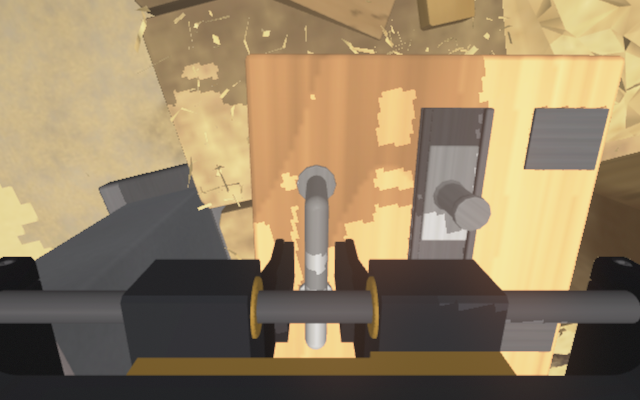

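The wrist view shows the bar at u≈316, centred between the fingers, with the knob top at (472,211). I'll finish closing.

Request:
arm_command(
  targets=[0, 0, 0, 0, 0, 0, 0, 0, 0, 0, 0, 0, 0, 0, 0, 0, 0, 0, 0, 0, 0, 0, 0, 0, 0, 0, 0, 0, 0, 0, 0, 0, 0, 0, 0],
  newtons=20,
)

```text
time: 4.88
ee_pos: [0.443, 0.2082, 0.135]
eef_rot: [-0.556, -0.436, 0.557, -0.436]
ft_force: [1.1, 0.1, -1.1]
width: 0.0089
```

Request:
arm_command(
  targets=[0, 0, 0, -0.1, 0, 0, 0, 0, 0, 0, -0.1, 0, 0, 0, 0, 0, 0, -0.1, 0, 0, 0],
)

```text
time: 5.13
ee_pos: [0.4458, 0.2075, 0.1425]
eef_rot: [0.558, 0.435, -0.556, 0.437]
ft_force: [7.3, 1.4, -7.6]
width: 0.0088
```

Request:
arm_command(
  targets=[0, 0, 0, 0, 0, 0, 0, 0, 0, 0, 0, 0, 0, 0],
)

```text
time: 5.3
ee_pos: [0.446, 0.2075, 0.1427]
eef_rot: [0.558, 0.435, -0.556, 0.437]
ft_force: [1.4, 0.2, -3.9]
width: 0.0091
```

Request:
arm_command(
  targets=[0, 0, 0, -0.1, 0, 0, 0, 0, 0, 0, -0.05, 0, 0, 0],
)

```text
time: 5.47
ee_pos: [0.4469, 0.2071, 0.1454]
eef_rot: [0.559, 0.434, -0.555, 0.438]
ft_force: [7.4, 3.7, -17.3]
width: 0.0089
```

Request:
arm_command(
  targets=[0, 0, 0, 0, 0, 0, 0, 0, 0, 0, 0, 0, 0, 0],
)

```text
time: 5.63
ee_pos: [0.4464, 0.2073, 0.1441]
eef_rot: [0.558, 0.434, -0.555, 0.438]
ft_force: [3.5, 1.4, -5.1]
width: 0.0091
```

Run:
```python
from h import *
plan([.443,.208,.135])
cv2.imwrite('pics/w5.png',camera('wrist')[:,:,::-1])
```

```text
t 5.63 p [0.4464 0.2073 0.1441] F [ 3.5  1.4 -5.1] w 0.0091
turn [-0.002  0.    -0.008] shift [ 0.36 -0.14  0.  ]
```

View pics/w5.png

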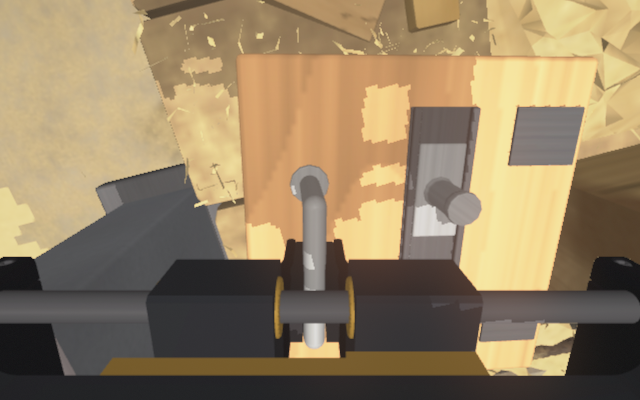

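The lid came up with the bar, so the grip didn't slip. The force spiked to 17 N and the arm sprang back. One more gentle pull should tell a hard stop from a dynamic spike.

Request:
arm_command(
  targets=[0, 0, 0, -0.08, 0.02, 0, 0, 0, 0, 0, -0.08, 0.02, 0, 0],
)

```text
time: 5.85
ee_pos: [0.4473, 0.2069, 0.1464]
eef_rot: [0.558, 0.434, -0.556, 0.438]
ft_force: [11.3, 5.0, -26.8]
width: 0.0088
```

Request:
arm_command(
  targets=[0, 0, 0, -0.05, 0, 0, 0],
)

```text
time: 5.93
ee_pos: [0.4472, 0.2069, 0.1464]
eef_rot: [0.558, 0.434, -0.556, 0.438]
ft_force: [10.3, 4.5, -24.3]
width: 0.0085
```

It's caught: a steady 24–27 N and no rise past about 11 mm. I'll let the cover down.

Request:
arm_command(
  targets=[0, 0, 0, 0.1, -0.03, 0, 0, 0, 0, 0, 0.1, -0.04, 0, 0, 0, 0, 0, 0.1, -0.04, 0, 0, 0, 0, 0, 0.1, -0.04, 0, 0, 0, 0, 0, 0.05, -0.02, 0, 0, 0, 0, 0, 0, 0, 0, 0],
)

```text
time: 6.43
ee_pos: [0.443, 0.2081, 0.1351]
eef_rot: [0.558, 0.434, -0.555, 0.438]
ft_force: [1.8, 0.3, -3.0]
width: 0.0088
```

Run:
```python
from h import *
plan([.443,.208,.135])
```

```text
t 6.43 p [0.443  0.2081 0.1351] F [ 1.8  0.3 -3. ] w 0.0088
turn [-0.001  0.002 -0.009] shift [ 0. -0.  0.]
```

Request:
arm_command(
  targets=[0, 0, 0, 0, 0, 0, 0.5, 0, 0, 0, 0, 0, 0, 0.5, 0, 0, 0, 0, 0, 0, 0.5, 0, 0, 0, 0, 0, 0, 0.5, 0, 0, 0, 0, 0, 0, 0.5, 0, 0, 0, -0.4, 0, 0, 0.5, 0, 0, 0, -0.4, 0, 0, 0.5, 0, 0, 0, -0.4, 0, 0, 0.5, 0, 0, 0, -0.4, 0, 0, 0.5, 0, 0, 0, -0.1, 0, 0, 0.5],
)

```text
time: 7.27
ee_pos: [0.4422, 0.2083, 0.183]
eef_rot: [0.558, 0.434, -0.556, 0.438]
ft_force: [-0.6, -0.0, 0.1]
width: 0.0432
```

Run:
```python
from h import *
s=read_state()
plan([.443,.208,.175]);im=camera('wrist')
cv2.imwrite('pics/w6.png',im[:,:,::-1])
```

```text
t 7.27 p [0.4422 0.2083 0.183 ] F [-0.6 -0.   0.1] w 0.0432
turn [-0.001  0.002 -0.008] shift [0.32 0.03 0.  ]
```

View pics/w6.png

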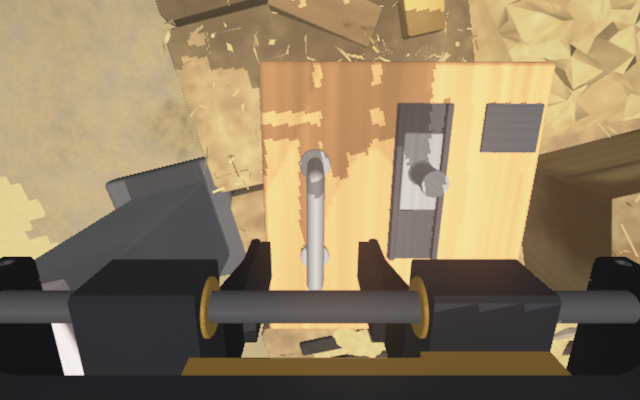

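The wrist view shows the knob top centred at about (434,184). The bar is free.

Run:
```python
from h import *
s=read_state();k=ray('wrist',434,184,.13,s);m=np.array([.443,.2083,.135])
y=np.radians(-13.8);ex=np.array([np.cos(y),np.sin(y),0]);ey=np.array([-np.sin(y),np.cos(y),0])
print(k,(k-m)@ex,(k-m)@ey)
plan([k[0],k[1],.183])
```

```text
[0.51489662 0.22152688 0.13      ] 0.06666621790819338 0.029994823272446704
t 7.32 p [0.4423 0.2083 0.1829] F [ 1.  -0.   1.2] w 0.0438
turn [-0.001  0.001 -0.008] shift [ 0.01  2.69 -1.21]
```

Request:
arm_command(
  targets=[0, 0, 0, 0, 0.45, -0.19, 0.5, 0, 0, 0, 0, 0.45, -0.19, 0.5, 0, 0, 0, 0, 0.45, -0.19, 0.5, 0, 0, 0, 0, 0.45, -0.19, 0.5, 0, 0, 0, 0, 0.45, -0.19, 0.5, 0, 0, 0, 0, 0.45, -0.19, 0.5, 0, 0, 0, 0, 0, 0, 0.5],
)

```text
time: 7.9
ee_pos: [0.5172, 0.2211, 0.1845]
eef_rot: [0.558, 0.435, -0.554, 0.438]
ft_force: [-0.2, -0.3, -0.2]
width: 0.0439
```

Run:
```python
from h import *
plan([.5145,.2205,.125])
```

```text
t 7.9 p [0.5172 0.2211 0.1845] F [-0.2 -0.3 -0.2] w 0.0439
turn [ 0.001 -0.002 -0.009] shift [ 2.38 -0.11  0.05]
```

Request:
arm_command(
  targets=[0, 0, 0, 0.45, -0.1, 0, 0.5, 0, 0, 0, 0.45, 0, 0, 0.5, 0, 0, 0, 0.4, 0, 0, 0.5, 0, 0, 0, 0.4, 0, 0, 0.5, 0, 0, 0, 0.2, 0, 0, 0.5, 0, 0, 0, 0, 0, 0, 0.5],
)

```text
time: 8.4
ee_pos: [0.5114, 0.2211, 0.1302]
eef_rot: [0.557, 0.435, -0.556, 0.438]
ft_force: [-0.1, -0.3, -0.4]
width: 0.0434
```

Run:
```python
from h import *
plan([.5145,.2205,.125]);im=camera('wrist')
cv2.imwrite('pics/w7.png',im[:,:,::-1])
```

```text
t 8.4 p [0.5114 0.2211 0.1302] F [-0.1 -0.3 -0.4] w 0.0434
turn [ 0.002  0.001 -0.005] shift [ 0.21  0.12 -0.01]
```

View pics/w7.png

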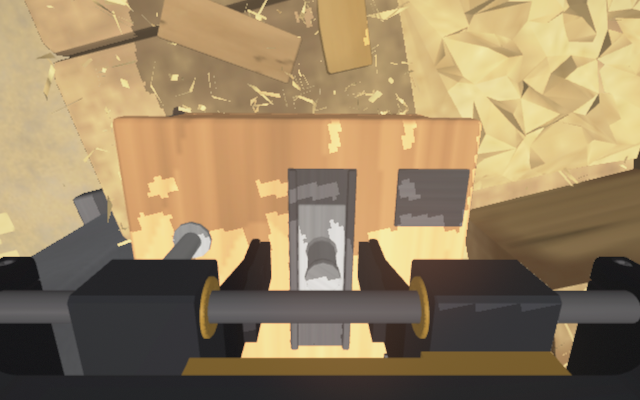

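The knob is between the fingers at (322,272), its top partly hidden behind the rail. I'll check its offset along the pads.

Run:
```python
from h import *
s=read_state();R=Ro.from_quat(s['eef_rot'])
for p,z in(((322,243),.115),((322,272),.13)):
  k=ray('wrist',*p,z,s);print(k,(R.inv().apply(k-s['ee_pos'])/.025).round(2))
im=cv2.imread('pics/w7.png')[190:300,260:390]
cv2.imwrite('pics/w7z.png',cv2.resize(im,None,fx=5,fy=5))
```

```text
[0.51771013 0.23104138 0.115     ] [ 0.63  0.14 -0.45]
[0.51568132 0.22412353 0.13      ] [ 0.03  0.13 -0.16]
```

View pics/w7z.png

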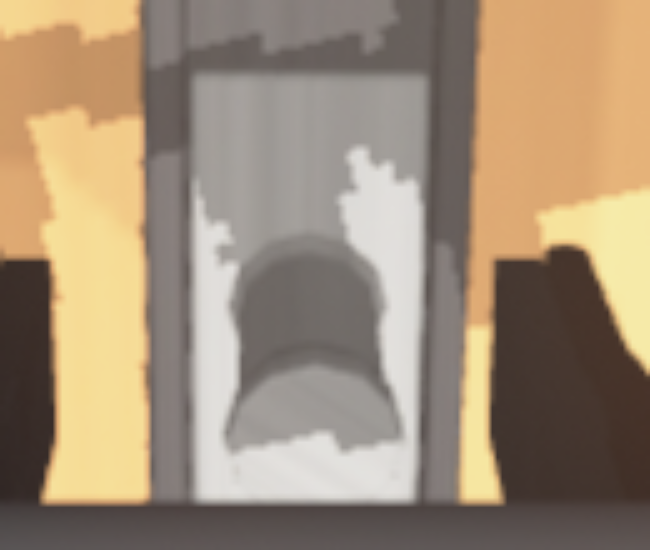

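The knob is about 3 mm left of the pad centre, well within the 19 mm pads. I'll nudge and close.

Request:
arm_command(
  targets=[0, 0, 0, 0.2, 0.12, -0.1, 0.5, 0, 0, 0, 0, 0, 0, 0, 0, 0, 0, 0, 0, 0, 0, 0, 0, 0, 0, 0, 0, 0, 0, 0, 0, 0, 0, 0, 0, 0, 0, 0, 0, 0, 0, 0, 0, 0, 0, 0, 0, 0, 0, 0, 0, 0, 0, 0, 0, 0],
  newtons=15,
)

```text
time: 9.12
ee_pos: [0.5159, 0.2236, 0.1268]
eef_rot: [0.557, 0.436, -0.555, 0.438]
ft_force: [1.2, -0.3, -0.7]
width: 0.0137
```

Request:
arm_command(
  targets=[0, 0, 0, 0, 0, 0.15, 0, 0, 0, 0, 0, 0, 0.15, 0, 0, 0, 0, 0, 0, 0.15, 0, 0, 0, 0, 0, 0, 0.15, 0, 0, 0, 0, 0, 0, 0.15, 0],
)

```text
time: 9.53
ee_pos: [0.5114, 0.2056, 0.1269]
eef_rot: [0.558, 0.436, -0.553, 0.438]
ft_force: [1.0, 1.6, -2.0]
width: 0.0136
```

Run:
```python
from h import *
plan([.5159,.2236,.1268])
```

```text
t 9.53 p [0.5114 0.2056 0.1269] F [ 1.   1.6 -2. ] w 0.0136
turn [ 0.004 -0.004 -0.008] shift [ 0.01  0.01 -0.74]
```

Request:
arm_command(
  targets=[0, 0, 0, 0, 0, 0.1, 0, 0, 0, 0, 0, 0, 0.1, 0, 0, 0, 0, 0, 0, 0.06, 0],
)

```text
time: 9.78
ee_pos: [0.5101, 0.2003, 0.1272]
eef_rot: [0.559, 0.437, -0.552, 0.438]
ft_force: [6.8, 11.4, -7.0]
width: 0.0137
```

Run:
```python
from h import *
plan([.5159,.2236,.1268])
```

```text
t 9.78 p [0.5101 0.2003 0.1272] F [ 6.8 11.4 -7. ] w 0.0137
turn [ 0.005 -0.01  -0.009] shift [ 0.02  0.01 -0.96]
```

After 24 mm of travel the force rose to 11 N, so the bolt is at its stop. I'll release, rise and look.

Request:
arm_command(
  targets=[0, 0, 0, 0, 0, 0, 0.5, 0, 0, 0, 0, 0, 0, 0.5, 0, 0, 0, 0, 0, 0, 0.5, 0, 0, 0, 0, 0, 0, 0.5, 0, 0, 0, -0.4, 0, 0, 0.5, 0, 0, 0, -0.4, 0, 0, 0.5, 0, 0, 0, -0.4, 0, 0, 0.5, 0, 0, 0, -0.4, 0, 0, 0.5, 0, 0, 0, -0.2, 0, 0, 0.5, 0, 0, 0, 0, 0, 0, 0.5],
)

```text
time: 10.62
ee_pos: [0.5103, 0.1978, 0.1789]
eef_rot: [0.56, 0.436, -0.552, 0.438]
ft_force: [-0.4, 0.1, 0.7]
width: 0.0432
```

Run:
```python
from h import *
plan([.443,.2083,.185]);im=camera('wrist')
cv2.imwrite('pics/w8.png',im[:,:,::-1])
```

```text
t 10.62 p [0.5103 0.1978 0.1789] F [-0.4  0.1  0.7] w 0.0432
turn [ 0.002 -0.009 -0.011] shift [-0.27 -2.71  0.23]
```

View pics/w8.png

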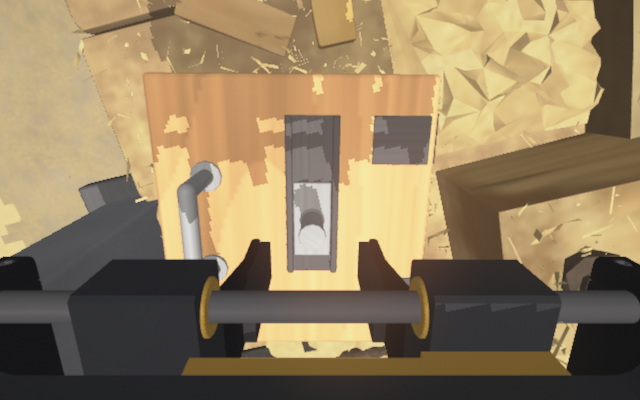

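The wrist view shows the bolt plate shifted right in its slot (rows 182–258 of 115–270) with the knob at (313,235). Now back to the bar.

Request:
arm_command(
  targets=[0, 0, 0, -0.1, -0.45, 0.04, 0.5, 0, 0, 0, -0.1, -0.45, 0.04, 0.5, 0, 0, 0, 0, -0.45, 0.04, 0.5, 0, 0, 0, 0, -0.45, 0.04, 0.5, 0, 0, 0, 0, -0.45, 0.04, 0.5, 0, 0, 0, 0, -0.4, 0.04, 0.5, 0, 0, 0, 0, 0, 0, 0.5],
)

```text
time: 11.25
ee_pos: [0.4379, 0.208, 0.1814]
eef_rot: [0.559, 0.436, -0.553, 0.438]
ft_force: [0.2, 0.1, 0.4]
width: 0.0437
```

Run:
```python
from h import *
plan([.443,.2083,.136])
```

```text
t 11.25 p [0.4379 0.208  0.1814] F [0.2 0.1 0.4] w 0.0437
turn [ 0.003 -0.007 -0.009] shift [ 1.82  0.18 -0.05]
```

Request:
arm_command(
  targets=[0, 0, 0, 0.4, 0.18, -0.05, 0.5, 0, 0, 0, 0.4, 0, 0, 0.5, 0, 0, 0, 0.4, 0, 0, 0.5, 0, 0, 0, 0.3, 0, 0, 0.5, 0, 0, 0, 0.2, 0, 0, 0.5, 0, 0, 0, 0, 0, 0, 0.5],
)

```text
time: 11.75
ee_pos: [0.4436, 0.2078, 0.1333]
eef_rot: [0.559, 0.436, -0.553, 0.438]
ft_force: [-0.6, -0.3, 0.2]
width: 0.0437
```

Run:
```python
from h import *
plan([.443,.2083,.136])
```

```text
t 11.75 p [0.4436 0.2078 0.1333] F [-0.6 -0.3  0.2] w 0.0437
turn [ 0.003 -0.006 -0.009] shift [-0.11 -0.03 -0.02]
```

Request:
arm_command(
  targets=[0, 0, 0, -0.08, 0, 0, 0, 0, 0, 0, 0, 0, 0, 0, 0, 0, 0, 0, 0, 0, 0, 0, 0, 0, 0, 0, 0, 0, 0, 0, 0, 0, 0, 0, 0, 0, 0, 0, 0, 0, 0, 0, 0, 0, 0, 0, 0, 0, 0, 0, 0, 0, 0, 0, 0, 0, 0, 0, 0, 0, 0, 0, 0],
  newtons=25,
)

```text
time: 12.5
ee_pos: [0.443, 0.208, 0.1356]
eef_rot: [0.558, 0.436, -0.554, 0.438]
ft_force: [0.4, 0.2, -2.1]
width: 0.0083
```

Request:
arm_command(
  targets=[0, 0, 0, -0.15, 0.06, 0, 0, 0, 0, 0, -0.15, 0.06, 0, 0, 0, 0, 0, -0.15, 0.06, 0, 0, 0, 0, 0, -0.15, 0.07, 0, 0, 0, 0, 0, -0.15, 0.07, 0, 0],
)

```text
time: 12.92
ee_pos: [0.4515, 0.2058, 0.1553]
eef_rot: [0.558, 0.436, -0.554, 0.438]
ft_force: [2.3, 1.0, -4.0]
width: 0.0083
```

```bash
cat >> h.py <<'E'
def arc(th):
    t=np.radians(th);y=np.radians(-13.8);dx=.14*(1-np.cos(t))+.05*np.sin(t);dz=.14*np.sin(t)+.05*(np.cos(t)-1)
    return np.array([.443+dx*np.cos(y),.208+dx*np.sin(y),.1356+dz])
def now():
    p=read_state()['ee_pos'];y=np.radians(-13.8);hx=np.array([.443,.208])+.14*np.array([np.cos(y),np.sin(y)])
    a=(p[:2]-hx)@[np.cos(y),np.sin(y)];b=p[2]-.1356+.05
    print('th',np.degrees(np.arctan2(.05,.14)-np.arctan2(b,-a)) *-1,'r',np.hypot(a,b))
E
python3 - <<'E'
from h import *
now();plan(arc(15))
E
```

```text
th 8.332077233408727 r 0.14859220504451864
t 12.92 p [0.4515 0.2058 0.1553] F [ 2.3  1.  -4. ] w 0.0083
turn [ 0.003 -0.005 -0.008] shift [-0.59  0.36 -0.01]
```

The cover is free: 20 mm up at low force. I'll continue along the arc.

Request:
arm_command(
  targets=[0, 0, 0, -0.24, 0.13, 0, 0, 0, 0, 0, -0.24, 0.14, 0, 0, 0, 0, 0, -0.23, 0.15, 0, 0, 0, 0, 0, -0.22, 0.17, 0, 0, 0, 0, 0, -0.21, 0.18, 0, 0, 0, 0, 0, -0.2, 0.19, 0, 0, 0, 0, 0, -0.2, 0.2, 0, 0],
)

```text
time: 13.5
ee_pos: [0.4844, 0.1971, 0.1981]
eef_rot: [0.56, 0.434, -0.553, 0.438]
ft_force: [8.0, 2.3, -13.4]
width: 0.0087
```

Run:
```python
from h import *
now();plan(arc(35));plan(arc(45))
```

```text
th 29.513949678437218 r 0.148622715192945
t 13.5 p [0.4844 0.1971 0.1981] F [  8.    2.3 -13.4] w 0.0087
turn [ 0.    -0.006 -0.014] shift [-0.35  0.45 -0.03]
t 13.5 p [0.4844 0.1971 0.1981] F [  8.    2.3 -13.4] w 0.0087
turn [ 0.    -0.006 -0.014] shift [-0.86  1.35 -0.03]
```

Request:
arm_command(
  targets=[0, 0, 0, 0, 0, 0, 0, 0, 0, 0, 0, 0, 0, 0],
)

```text
time: 13.67
ee_pos: [0.4862, 0.1966, 0.1994]
eef_rot: [0.561, 0.434, -0.553, 0.438]
ft_force: [1.9, 2.4, -6.1]
width: 0.0086
```

Run:
```python
from h import *
now();plan(arc(45))
cv2.imwrite('pics/w9.png',camera('wrist')[:,:,::-1])
```

```text
th 30.383972598675495 r 0.14846917475924037
t 13.67 p [0.4862 0.1966 0.1994] F [ 1.9  2.4 -6.1] w 0.0086
turn [-0.001 -0.007 -0.015] shift [-0.81  1.28 -0.04]
```

View pics/w9.png

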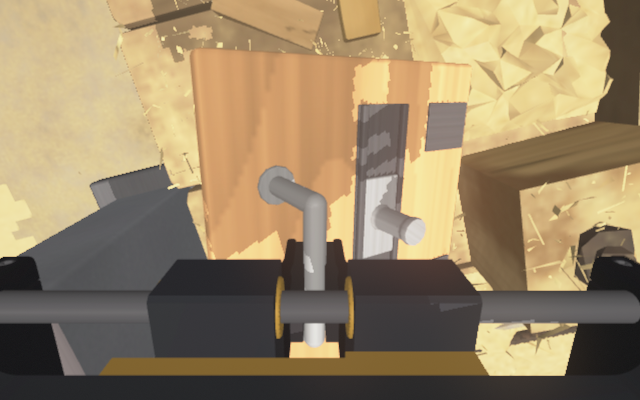

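The cover is at about 30° and the bar is still centred at u≈315. Continuing.

Request:
arm_command(
  targets=[0, 0, 0, -0.17, 0.22, 0, 0, 0, 0, 0, -0.17, 0.23, 0, 0, 0, 0, 0, -0.16, 0.25, 0, 0, 0, 0, 0, -0.15, 0.26, 0, 0, 0, 0, 0, -0.14, 0.26, 0, 0],
)

```text
time: 14.13
ee_pos: [0.516, 0.1888, 0.2193]
eef_rot: [0.559, 0.435, -0.554, 0.438]
ft_force: [4.0, 2.3, -12.8]
width: 0.0082
```

Run:
```python
from h import *
now();plan(arc(50));plan(arc(60))
```

```text
th 44.58821430210114 r 0.14849271226492414
t 14.13 p [0.516  0.1888 0.2193] F [  4.    2.3 -12.8] w 0.0082
turn [ 0.002 -0.003 -0.011] shift [-0.22  0.52 -0.05]
t 14.13 p [0.516  0.1888 0.2193] F [  4.    2.3 -12.8] w 0.0082
turn [ 0.002 -0.003 -0.011] shift [-0.49  1.52 -0.05]
```

Request:
arm_command(
  targets=[0, 0, 0, -0.12, 0.25, 0, 0, 0, 0, 0, -0.11, 0.25, 0, 0, 0, 0, 0, -0.1, 0.26, 0, 0, 0, 0, 0, -0.08, 0.26, 0, 0, 0, 0, 0, -0.07, 0.26, 0, 0, 0, 0, 0, -0.02, 0.1, 0, 0, 0, 0, 0, 0, 0, 0, 0, 0, 0, 0, 0, 0, 0, 0],
)

```text
time: 14.8
ee_pos: [0.5524, 0.1793, 0.2317]
eef_rot: [0.557, 0.436, -0.556, 0.438]
ft_force: [0.2, 1.7, -9.9]
width: 0.0083
```

Run:
```python
from h import *
now();plan(arc(60))
cv2.imwrite('pics/w10.png',camera('wrist')[:,:,::-1]);cv2.imwrite('pics/s10.png',camera('scene')[:,:,::-1]);cv2.imwrite('pics/t10.png',camera('top')[:,:,::-1])
```

```text
th 59.92412822233568 r 0.14850607943415214
t 14.8 p [0.5524 0.1793 0.2317] F [ 0.2  1.7 -9.9] w 0.0083
turn [ 0.001  0.001 -0.004] shift [-0.01  0.01 -0.07]
```

View pics/w10.png

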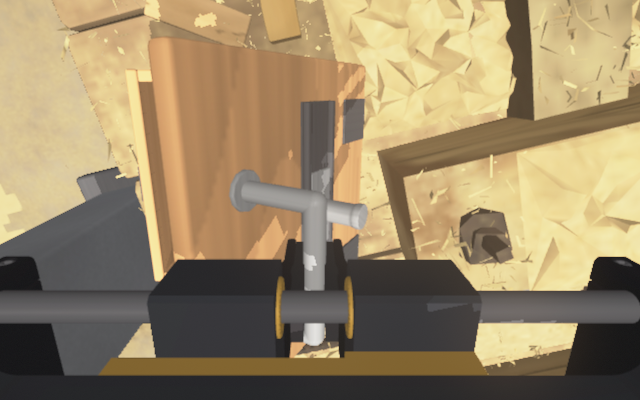

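View pics/t10.png

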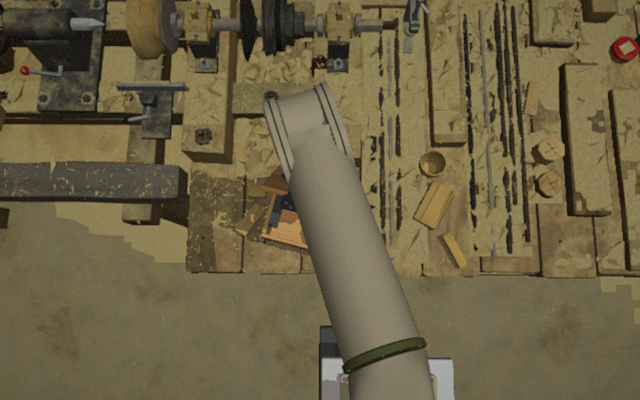

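View pics/s10.png

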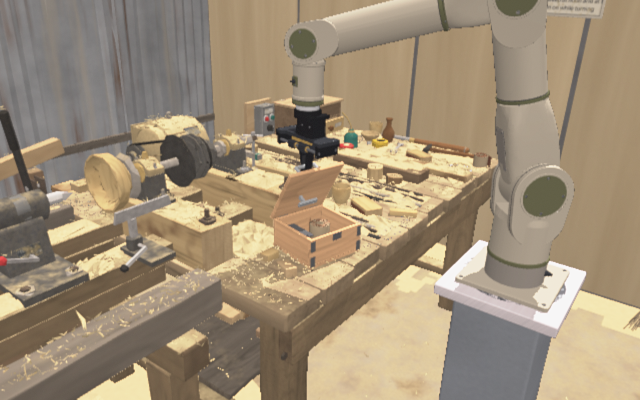

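All three views show the cover standing open at about 60° with the bar in the fingers. The cup, block, offcut and wedge sit where they were. I'll let it settle briefly, then hand in.

Request:
arm_command(
  targets=[0, 0, 0, 0, 0, 0, 0, 0, 0, 0, 0, 0, 0, 0, 0, 0, 0, 0, 0, 0, 0, 0, 0, 0, 0, 0, 0, 0],
)

```text
time: 15.28
ee_pos: [0.5515, 0.1795, 0.2315]
eef_rot: [0.557, 0.436, -0.556, 0.438]
ft_force: [0.6, 1.4, -10.5]
width: 0.0083
```

Run:
```python
from h import *
now();s=read_state();print(s['joint_vel'].round(3),s['ft_force'],s['width'],s['time'])
if abs(s['joint_vel']).max()<.06: print(close_job())
```

```text
th 59.55679451404213 r 0.14851242887451754
[-0.003 -0.003  0.     0.004 -0.001  0.001 -0.   ] [  0.60275093   1.36395728 -10.51057854] 0.00825802288483431 15.2833
the job is handed in; nothing more can be done
None
```

The chest is open. The cover stands at about 60° with the gripper still holding its bar handle, and I handed the job in at 15.3 s.

- **Tug:** I pulled the cover up by the handle before touching the bolt. It rose about 11 mm and stopped hard, so the bolt was caught. The last, confirming pull reached 27 N on the wrist sensor, more than the 10 N you said was enough.
- **Bolt:** I let the cover down and slid the thumb knob 24 mm to the right, until the force rose to about 11 N at its stop.
- **Lift:** I took the bar again and lifted the cover along its arc. It passed the catch freely.

**Last checks:**
- **Cover angle:** 59.6°, worked out from the gripper's position on the arc. The wrist and scene pictures agree.
- **Arm:** practically still.
- **Grip:** fingers closed at 8.3 mm on the 10 mm bar (the same reading as when I first gripped it), with the grip set to 25 N. The sensor showed about 10 N downward load. That is more than the cover's own weight should give; I did not look into why.
- **Loose things:** in the last top view the cup, offcut, block and wedge look to be where they were. The arm hides most of the scrap in that view. I compared them by eye and did not measure.

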